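Refit the crate guide roller on the bottling bench

ROBOT

A 7-joint arm with a two-finger parallel gripper is mounted at the origin on the work surface. World frame = base frame: x ahead of the robot, y to its left, z up, the work surface at z = 0. Lengths are in m, angles in rad, forces in N, time in s.
With the tool pointing down it reaches from about 0.425 to 1.025 m from the base axis. Payload 3.6 kg.
Tool frame: the origin (TCP) lies on the centre line of the jaws, within the pads' length; the fingertips stand 25 mm ahead of it and the grasp point (between the pads) lies 6 mm ahead of it; z points along the fingers, x is the direction in which the jaws open and shut, and the axes are right-handed (so a half turn about z gives the same grasp; the last joint's range is limited). The gripper opens to 85 mm and grips with 20 to 120 N. Pads are 22 mm wide; open, the fingers measure 114 mm over their backs; the gripper's body (76 mm by 85 mm) begins 54 mm behind the grasp point. The pads swing forward as they close: fully open they stand 13 mm farther back than shut.
Start: joints at [-1.268, 0.591, 0.048, 1.609, -0.033, 0.943, -0.034], TCP at [0.28, 0.669, 0.227] pointing down, gripper open.
Joint ranges: [-2.69, 2.69], [-0.47, 2.24], [-1.27, 1.36], [0.19, 2.51], [-1.53, 4.68], [0.08, 2.07], [-3.09, 3.09]. Speed limits (rad/s): [2.57, 2.57, 3.14, 3.14, 3.14, 3.14, 3.14].

INTERFACE

Orientations are given as a unit quaternion [w, x, y, z].
In Python, from bench import r gives the robot as it stands.
- The arm moves only by the shell command python3 -m pendant 'ROWS' [OPENING] [FORCE]. ROWS is JSON, a list of rows, each a list of 6 numbers: the shift along the tool's x, y, z in cm, then the turn, a rotation vector about the tool's x, y, z in degrees. In form: [[dx, dy, dz, rx, ry, rz], ...]. A call has 1 to 12 rows; each row is the pose to reach, as a shift and turn from the pose commanded when the call began, along the tool's axes at that moment; what a row does not reach only later rows make up. A row lasts 1/8 s, in which the tool goes at most 62.5 mm and 10.7 degrees, less where a joint would pass 70% of its speed; a pose out of reach is approached as far as the arm can. A call with a gripper value outside its range is refused whole. OPENING is the opening, from -1 (shut) to 1 (fully open), set as the call begins (- or left out, the last holds). The fingers move at their own pace and stop on an object; FORCE is the grip in N (left out, the last holds). Time passes only in rows, so rows that repeat a pose let the fingers close. It gives the time, the measured TCP pose, the force and the opening at its end, in the units of the state.
- r.observe(): the state, without advancing time (a new reading comes with each control period).
- r.snapshot(name): name is "side" or "top" or "wrist"; returns the picture (384x512x3 uint8, red, green, blue); there is no depth.
- r.camera_model(name): a dict with "intrinsics" (3x3 intrinsics, pixels), "k1" (the pictures are not rectified: a ray, as slopes to the right and down, at radius r is drawn at 1 + k1 r^2 times it, then the intrinsics apply), "R" (3x3) and "t" (3): a world point X has camera coordinates R X + t; the wrist camera has in their place "mount" (4x4, takes a point from camera to tool coordinates, whose origin is the TCP and whose axes are the tool frame's). Camera axes: x right, y down, z forward; pixel columns grow to the right and rows downward; lengths in m; the calibration is good to about 2 mm. A picture is of the moment at which its call begins: read the wrist's pose just before it. camera_model takes no time and is no camera call.
- r.hand_in(): hands the job in, once; it reports no verdict.
The state is a dict: "clock": time; "q": joint angles; "dq": joint speeds; "effort": joint torques, N m; "tool_pos": TCP position; "orientation": TCP orientation; "wrist_force": force on the tool from outside, world axes, zero at the start; "torque": the same for the moment, N m; "gripper_width": opening from 0.0 (shut) to 1.0 (fully open).
Only numpy, scipy, OpenCV 4.12 (cv2) and the standard library are available. Lean on these libraries where they do the work, as an engineer would, in place of code of your own. Each camera call takes 0.05 s, during which the arm holds its last target. There are 200 camera calls.

TASK

Put the tall white guide roller back on the upright steel axle, all the way down on its seat, then lock it on by pushing the locking pin through the cross hole in the axle above it, fully home until the pin's black grip meets the axle. Let go of both, and leave the other things on the bench where they are.

Things in the scene. Friction and masses are not known exactly. Their poses are not given: they have to be found in the camera images.
- axle: Fixed upright steel axle on a green foot plate 130 (its x, roughly away from the robot) x 90 (y) x 12 mm. Origin: centre of the foot's underside, on the table; z up. Heights above it: round seat 60 mm wide, top at 18 mm; round axle 35 mm across to 62 mm; square head, 25 mm sides along x and y (35.4 mm over corners) to 90 mm; tapered top to 96 mm.
- axle_hole (a point): Centre of the 14 mm round cross hole, on the axle's axis, 76 mm above the table. It goes right through the square head along the axle's y (parallel to the foot's short sides), with chamfered mouths 12.5 mm either side of the axis; the pin may enter from either side. Axes as axle.
- roller: The guide roller: loose white plastic tube standing on the table left or right of the axle; 52 mm outside, 40 mm bore, 45 mm tall. Origin: centre of its underside; z along the bore. On its seat its top is 63 mm above the table. (The low collar of the same diameters is not it.)
- roller_center (a point): Centre of the roller, on its axis at mid height (22.5 mm above its underside).
- pin: Locking pin, loose, level in its rest: steel shaft 10 mm thick, 66 mm long (last 6 mm tapered to 5 mm), with a flat black grip at the other end. Origin: on the shaft's axis at the grip's front face (the stop). x points to the tip; the grip spans x -36 to 0, y -6 to 6, z -12 to 12 mm. Grip it across y from above. Centre of mass 21 mm ahead of the origin.
- pin_mid (a point): Point on the shaft's axis 12.5 mm ahead of the pin's origin; it lies at the middle of the cross hole when the pin is home. Then the pin's axis is 13 mm above the roller's top, and the roller reaches 13.5 mm out beyond the axle face that the grip touches: keep the fingertips above it.
- pin_rest: Fixed wooden rest: base board 110 (x) x 50 x 12 mm, a 9 mm wide rib under the pin's grip up to 33 mm, and a 28 mm wide post with an open-topped 12 mm slot for the shaft (floor at 40 mm, cheeks to 49 mm). Origin: centre of its underside, on the table; x towards the pin's tip. The pin's origin lies at x -12, z 45 mm. Lift the pin straight up.
- collar: A bystander: low white plastic ring, 52 mm outside, 40 mm bore, 16 mm tall, lying on the table. Origin: centre of its underside.
- wrench: A bystander: steel wrench lying on the table. Origin: under it, along its length.
- mallet: A bystander: hammer lying on the table. Origin: under it, along its length.
- brush: A bystander: brush lying on the table. Origin: under it, along its length.
- jar: A bystander: closed amber glass jar, 70 mm wide, 85 mm tall. Origin: centre of its underside.
- tumbler: A bystander: drinking glass, 76 mm wide, 110 mm tall. Origin: centre of its underside.
- bottle: A bystander: green glass bottle, 72 mm wide, 270 mm tall. Origin: centre of its underside.

How it is judged:
On the way, in this order (a step that is already met when the one before it is completed fails the run):
1. the roller is on the axle, down on its seat (horizontal distance between roller_center and axle below 0.006 m and z of roller_center in the frame of axle below 0.0445 m and angle between the z axis of roller and the z axis of axle, either way round below 0.1 rad), for 0.2 s.
2. the pin is through the cross hole and home, the roller still on its seat (all of step 1 and distance between pin_mid and axle_hole below 0.0065 m and angle between the x axis of pin and the y axis of axle, either way round below 0.2 rad), for 0.2 s.
At the end, for the whole second after the job is handed in: Roller on the axle: axes within 6 mm and 0.1 rad, underside within 4 mm of the seat. Pin through the cross hole from either side, within 0.2 rad of the hole axis, its 12.5 mm point within 6.5 mm of the hole centre (grip within about 6 mm of the axle). Both at rest (all of step 2 and linear speed of each of roller, pin below 0.02 m/s); the robot touches nothing.
It fails at once if another thing on the bench (collar, wrench, mallet, brush, jar, glass or bottle) is moved more than 40 mm (distance of any of collar, wrench, mallet, brush, jar, tumbler, bottle from where it was at the start of the episode above 0.04 m).
It also fails if it takes over 64 s, if anything falls off the work surface, if the arm or the gripper's body presses on something with over 40 N, if the wrist force passes 120 N, or if a joint passes its speed limit or range.

## Working session

There is one attempt and no reset: what is moved stays moved. The work goes in short steps, Python scripts to look and compute and a shell command to move; the robot and the scene stay as the last step left them, time stands still between calls to the robot, and variables do not carry over. Pictures are saved under pics/ and viewed, about 8 in all and at most 12, crops included, and the job is handed in when it is done.

```bash
ls; mkdir -p pics; python3 - <<'E'
from bench import r
import cv2,numpy as np
s=r.observe();print({k:np.round(v,3).tolist() for k,v in s.items()})
for n in("top","side"):
    cv2.imwrite(f"pics/{n}0.png",r.snapshot(n)[:,:,::-1]);m=r.camera_model(n);print(n,m)
print(r.camera_model("wrist"))
a=cv2.imread("pics/top0.png");b=cv2.imread("pics/side0.png")
E
```

```text
pics
{'clock': 0.0, 'q': [-1.268, 0.592, 0.048, 1.61, -0.033, 0.943, -0.034], 'dq': [0.0, -0.002, -0.001, 0.001, -0.001, 0.0, -0.002], 'effort': [0.001, -54.868, 1.547, -19.812, 0.009, 0.009, -0.0], 'tool_pos': [0.279, 0.668, 0.225], 'orientation': [0.001, 0.832, 0.554, -0.001], 'wrist_force': [0.348, 0.125, 0.297], 'torque': [0.005, -0.016, 0.038], 'gripper_width': 1.001}
top {'intrinsics': array([[408.14582622,   0.        , 254.09213336],
       [  0.        , 408.14582622, 191.0592904 ],
       [  0.        ,   0.        ,   1.        ]]), 'k1': -0.03378626551828184, 'R': array([[-0.00840874, -0.99982045, -0.01698116],
       [-0.99769065,  0.00953301, -0.06724942],
       [ 0.06739923,  0.01637646, -0.99759168]]), 't': array([-1.46702100e-03,  5.63187349e-01,  1.51670601e+00])}
side {'intrinsics': array([[477.07519433,   0.        , 242.60403272],
       [  0.        , 477.07519433, 196.59552751],
       [  0.        ,   0.        ,   1.        ]]), 'k1': -0.05676860320918024, 'R': array([[ 0.99875154, -0.04755525,  0.01529271],
       [-0.02587756, -0.75440195, -0.65590247],
       [ 0.04272846,  0.65468786, -0.75469072]]), 't': array([-0.56887006,  0.03069692,  1.46236581])}
{'intrinsics': array([[338.3293453 ,   0.        , 250.45792551],
       [  0.        , 338.3293453 , 193.2303452 ],
       [  0.        ,   0.        ,   1.        ]]), 'k1': -0.07725233615337058, 'mount': array([[ 9.99999455e-01, -3.46868634e-04, -9.85184368e-04,
         3.17064498e-05],
       [ 6.35092749e-04,  9.50771994e-01,  3.09890646e-01,
        -7.84295167e-02],
       [ 8.29194361e-04, -3.09891102e-01,  9.50771696e-01,
        -1.47521335e-01],
       [ 0.00000000e+00,  0.00000000e+00,  0.00000000e+00,
         1.00000000e+00]])}
```

View pics/top0.png

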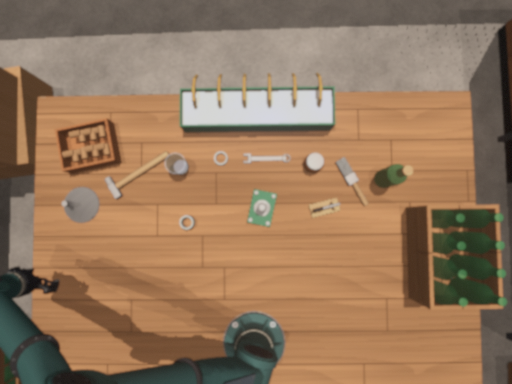

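View pics/side0.png

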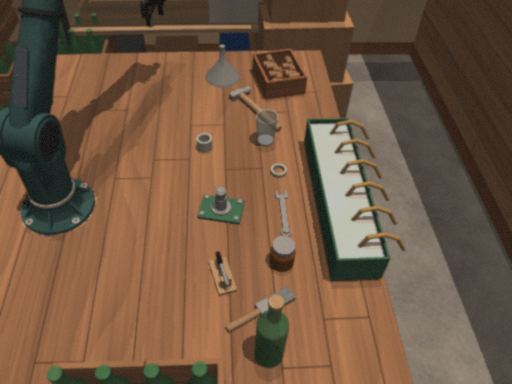

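The top view shows the roller at about (187,222), the axle at (262,207), the pin rest at (324,207) and the collar at (220,157). Next I'll write helpers, get coarse positions and zoom in.

```bash
cat > h.py <<'E'
from bench import r
import cv2,numpy as np
from scipy.spatial.transform import Rotation as Ro
def pose():
    s=r.observe();q=s["orientation"];return np.array(s["tool_pos"]),Ro.from_quat([q[1],q[2],q[3],q[0]]).as_matrix()
def cam(n,p=None):
    m=r.camera_model(n);K=m["intrinsics"]
    if n=="wrist":
        p,R=p or pose();M=np.array(m["mount"]);Rc=(R@M[:3,:3]).T;t=-Rc@(R@M[:3,3]+p)
    else: Rc,t=np.array(m["R"]),np.array(m["t"])
    return K,m["k1"],Rc,t
def ray(c,uv):
    K,k1,R,t=c;d=cv2.undistortPoints(np.array([[uv]],float),K,np.array([k1,0,0,0.]))[0,0]
    return -R.T@t,R.T@np.array([*d,1.])
def onz(c,uv,z):
    o,d=ray(c,uv);return o+d*(z-o[2])/d[2]
def proj(c,X):
    K,k1,R,t=c;return cv2.projectPoints(np.array([X],float),cv2.Rodrigues(R)[0],t,K,np.array([k1,0,0,0.]))[0][0,0]
def tri(c1,u1,c2,u2):
    o1,d1=ray(c1,u1);o2,d2=ray(c2,u2);A=np.c_[d1,-d2];x=np.linalg.lstsq(A,o2-o1,rcond=None)[0]
    a,b=o1+d1*x[0],o2+d2*x[1];return (a+b)/2,np.linalg.norm(a-b)
def go(X,Rt=None):
    "cm / deg row to reach world X with orientation Rt"
    p,R=pose();d=R.T@(np.array(X)-p)*100
    w=np.degrees(Ro.from_matrix(R.T@(R if Rt is None else Rt)).as_rotvec());return np.round(np.r_[d,w],2)
def snap(n,f):
    p=pose();im=r.snapshot(n)[:,:,::-1].copy();cv2.imwrite(f"pics/{f}.png",im);return im,cam(n,p if n=="wrist" else None)
def blobs(mask,amin=20):
    n,l,s,c=cv2.connectedComponentsWithStats(mask.astype(np.uint8));return [(s[i],c[i]) for i in range(1,n) if s[i][4]>amin],l
E
python3 - <<'E'
from h import *
a=cv2.imread("pics/top0.png");c=cam("top");hsv=cv2.cvtColor(a,cv2.COLOR_BGR2HSV)
H,S,V=cv2.split(hsv)
g=((H>60)&(H<90)&(S>90)).astype(np.uint8);g[:180]=0;g[240:]=0;g[:,:235]=0;g[:,290:]=0
cs=max(cv2.findContours(g,0,2)[0],key=cv2.contourArea);rc=cv2.minAreaRect(cs);print("foot",rc,onz(c,rc[0],.012))
P=[onz(c,b,.012) for b in cv2.boxPoints(rc)]
print([np.round(P[i]-P[i-1],3) for i in range(4)])
k=np.zeros_like(a)
w=((S<60)&(V>140)).astype(np.uint8)
for n,(x0,y0,x1,y1),z in(("roller",(170,205,205,240),.045),("collar",(208,145,232,170),.016),("axle",(250,192,276,222),.09)):
    ww=np.zeros_like(w);ww[y0:y1,x0:x1]=w[y0:y1,x0:x1]
    cc=max(cv2.findContours(ww,0,2)[0],key=cv2.contourArea);(u,v),rad=cv2.minEnclosingCircle(cc);print(n,u,v,rad,onz(c,(u,v),z))
y=a[190:225,300:350];y=cv2.resize(y,None,fx=8,fy=8,interpolation=2)
z=cv2.resize(a[185:230,240:290],None,fx=8,fy=8,interpolation=2)
b=cv2.imread("pics/side0.png");q=cv2.resize(b[240:300,200:245],None,fx=6,fy=6,interpolation=2)
o=np.zeros((360,800,3),np.uint8);o[:280,:400]=y;o[:360,400:800]=z
o2=np.zeros((360,670,3),np.uint8);o=np.zeros((360,800,3),np.uint8);o[:280,:400]=y;o[:360,410:680]=q;cv2.imwrite("pics/c1.png",o)
for n,uv in(("rest",(324,207)),("rest",(324,207))): print(n,onz(c,uv,.03))
E
```

```text
Traceback (most recent call last):
ValueError: max() iterable argument is empty
```

```bash
python3 - <<'E'
from h import *
a=cv2.imread("pics/top0.png");c=cam("top");hsv=cv2.cvtColor(a,cv2.COLOR_BGR2HSV)
H,S,V=cv2.split(hsv)
print(hsv[198,258],hsv[212,187],hsv[222,194],hsv[260,240])
g=((H>45)&(H<100)&(S>60)).astype(np.uint8);g[:180]=0;g[240:]=0;g[:,:235]=0;g[:,290:]=0
cs=max(cv2.findContours(g,0,2)[0],key=cv2.contourArea);rc=cv2.minAreaRect(cs);print("foot",rc,onz(c,rc[0],.012))
P=[onz(c,b,.012) for b in cv2.boxPoints(rc)]
print([np.round(P[i]-P[i-1],3) for i in range(4)])
w=((S<75)&(V>110)).astype(np.uint8)
for n,(x0,y0,x1,y1),z in(("roller",(170,205,205,240),.045),("collar",(208,145,232,170),.016),("axle",(250,192,276,222),.09)):
    ww=np.zeros_like(w);ww[y0:y1,x0:x1]=w[y0:y1,x0:x1]
    cc=cv2.findContours(ww,0,2)[0]
    if not cc: print(n,"none");continue
    (u,v),rad=cv2.minEnclosingCircle(max(cc,key=cv2.contourArea));print(n,u,v,rad,onz(c,(u,v),z))
y=cv2.resize(a[190:225,300:350],None,fx=8,fy=8,interpolation=2)
b=cv2.imread("pics/side0.png");q=cv2.resize(b[240:300,200:245],None,fx=6,fy=6,interpolation=2)
o=np.zeros((360,800,3),np.uint8);o[:280,:400]=y;o[:360,410:680]=q;cv2.imwrite("pics/c1.png",o)
print("rest",onz(c,(324,207),.03))
E
```

```text
[ 66  70 156] [ 14 122 207] [ 14  70 149] [ 14 126 196]
foot ((261.673095703125, 207.63461303710938), (22.357234954833984, 32.75138854980469), 11.309932708740234) [ 0.50074717 -0.03445513  0.012     ]
[array([0.017, 0.082, 0.   ]), array([ 0.121, -0.025,  0.   ]), array([-0.017, -0.083,  0.   ]), array([-0.121,  0.026,  0.   ])]
roller 186.375 221.875 7.675140857696533 [0.44968468 0.24419969 0.045     ]
collar 220.41378784179688 157.8275909423828 7.310528755187988 [0.69105726 0.1203707  0.016     ]
axle 262.5 207.0 18.768423080444336 [ 0.50090719 -0.03729372  0.09      ]
rest [ 0.50051067 -0.26619365  0.03      ]
```

View pics/c1.png

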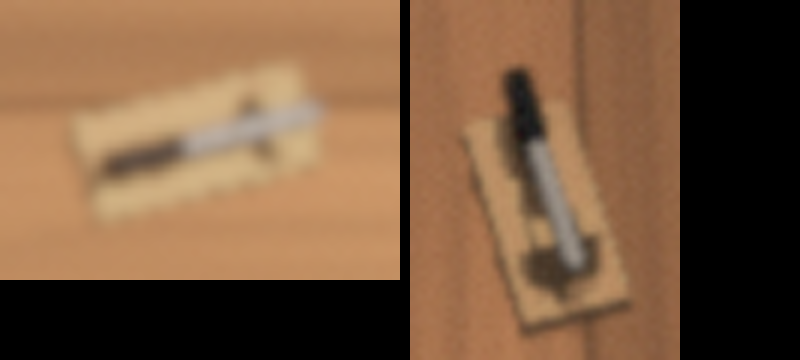

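```bash
cat >> h.py <<'E'
def down(yaw):
    a=np.radians(yaw);x=np.array([np.cos(a),np.sin(a),0]);z=np.array([0,0,-1.]);return np.c_[x,np.cross(z,x),z]
E
python3 - <<'E'
from h import *
print(go([.450,.244,.17],down(30)))
E
```

```text
[-32.55  32.11   5.62   0.04   0.11  37.33]
```

```bash
python3 -m pendant '[[-5,4.9,0.8,0,0,6],[-9,8.8,1.5,0,0,11],[-13,12.7,2.2,0,0,16],[-17,16.6,3,0,0,21],[-21,20.5,3.7,0,0,26],[-25,24.4,4.4,0,0,31],[-29,28.3,5.1,0,0,36],[-32.55,32.11,5.6,0,0.1,37.3],[-32.55,32.11,5.6,0,0.1,37.3],[-32.55,32.11,5.6,0,0.1,37.3]]' 1 40
python3 - <<'E'
from h import *
im,c=snap("wrist","w1");p,R=pose();print(p,R.round(3).tolist(),r.observe()["clock"])
print(proj(c,[.45,.244,.045]))
E
```

```text
clock: 1.35
tool_pos: [0.4502, 0.2452, 0.1705]
orientation: [-0.001, 0.966, 0.259, 0.001]
wrist_force: [0.4, 1.1, 0.2]
gripper_width: 0.999
[0.44989303 0.24612845 0.17056352] [[0.865, 0.502, 0.001], [0.502, -0.865, 0.002], [0.002, -0.001, -1.0]] 1.4
[248.83490529 182.63238611]
```

View pics/w1.png

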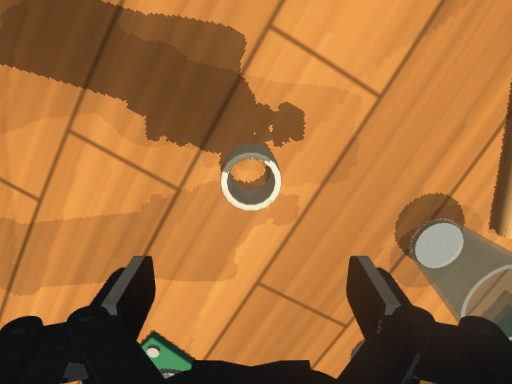

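The roller ring sits at (251,180), clear of the fingers; the tumbler is far off to the right.

```bash
python3 - <<'E'
from h import *
im=cv2.imread("pics/w1.png");p=np.array([.4502,.2456,.1705]);c=cam("wrist",(p,down(30.1)))
H,S,V=cv2.split(cv2.cvtColor(im,cv2.COLOR_BGR2HSV))
m=((S<70)&(V>165)).astype(np.uint8);m[:130]=0;m[225:]=0;m[:,:200]=0;m[:,300:]=0
k=max(cv2.findContours(m,0,1)[0],key=cv2.contourArea);e=cv2.fitEllipse(cv2.convexHull(k));print(e,X:=onz(c,e[0],.045))
P=np.array([onz(c,q[0],.045)[:2] for q in cv2.convexHull(k)]);(x,y),rr=cv2.minEnclosingCircle(P.astype(np.float32));print(x,y,rr)
print(go([X[0],X[1],.039],down(30)))
E
```

```text
((250.6874542236328, 181.79931640625), (55.179359436035156, 60.255592346191406), 86.03277587890625) [0.45093618 0.24559696 0.045     ]
0.45086878538131714 0.24557694792747498 0.025402888655662537
[ 0.04  0.12 13.16 -0.08 -0.1   0.13]
```

```bash
python3 -m pendant '[[0.05,0.1,5,0,0,0],[0.05,0.1,9,0,0,0],[0.05,0.1,12,0,0,0],[0.05,0.1,13.15,0,0,0],[0.05,0.1,13.15,0,0,0]]' 1 40 && python3 -m pendant '[[0,0,0,0,0,0],[0,0,0,0,0,0],[0,0,0,0,0,0],[0,0,0,0,0,0],[0,0,0,0,0,0],[0,0,0,0,0,0]]' -1 50 && python3 -m pendant '[[0,0,-4,0,0,0],[0,0,-9,0,0,0],[0,0,-13,0,0,0],[0,0,-13,0,0,0]]'
python3 - <<'E'
from h import *
print(go([.501,-.036,.17],down(-11.7)), r.observe()["q"])
E
```

```text
clock: 2.02
tool_pos: [0.4509, 0.2454, 0.0388]
orientation: [-0.001, 0.966, 0.26, 0.0]
wrist_force: [0.0, 0.1, 0.1]
gripper_width: 1.002
clock: 2.78
tool_pos: [0.4511, 0.2442, 0.039]
orientation: [-0.0, 0.966, 0.259, 0.0]
wrist_force: [0.1, -0.5, 0.3]
gripper_width: 0.001
clock: 3.28
tool_pos: [0.453, 0.2452, 0.1719]
orientation: [-0.002, 0.966, 0.259, 0.004]
wrist_force: [-0.1, -0.0, -0.7]
gripper_width: -0.002
[-9.91 26.74  0.08 -0.22 -0.42 41.72] [-0.76372236  0.41535015  0.23548895  2.13820865 -0.16976738  0.59694879
  0.11642195]
```

The jaws shut fully with nothing between them, so I'll look.

```bash
python3 - <<'E'
from h import *
im,c=snap("wrist","w2")
E
```

```text
(no output)
```

View pics/w2.png

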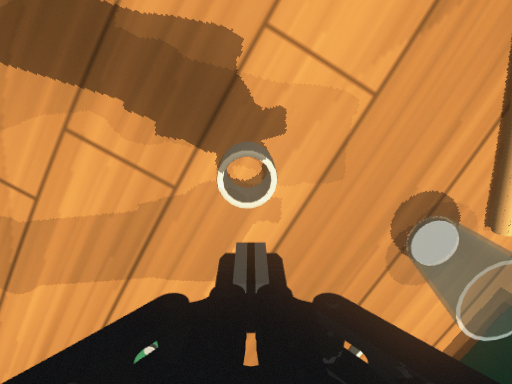

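The roller is untouched at (247,178) and the jaws are at (251,243). I'll check where the calibration says the fingertips should appear.

```bash
python3 - <<'E'
from h import *
p,R=pose();c=cam("wrist",(p,R))
for d in (-.02,0,.006,.025,.1): print(d,proj(c,p+R@[0,0,d]),proj(c,p+R@[0,.011,d]))
print(p, R.round(3).tolist(), "roller@", onz(c,(247.5,180),.045))
M=r.camera_model("wrist")["mount"];print(np.linalg.det(M[:3,:3]))
print(r.camera_model("top")["t"], cam("top")[3], r.observe()["q"])
b,ct=snap("top","top1");b2,cs=snap("side","side1")
o=np.hstack([cv2.resize(b[150:260,140:280],(510,400)),cv2.resize(b2[90:240,160:265],(280,400))]);cv2.imwrite("pics/c2.png",o)
print(proj(ct,p+R@[0,0,.025]),proj(cs,p+R@[0,0,.025]))
E
```

```text
-0.02 [249.38375095 274.60874574] [249.42680099 296.09542146]
0 [249.51117545 252.6439515 ] [249.545981  272.2936862]
0.006 [249.54404233 246.98980972] [249.57688066 266.1361823 ]
0.025 [249.63533017 231.30922054] [249.66303619 248.99627659]
0.1 [249.87342768 190.57222868] [249.88993412 204.05281408]
[0.45170478 0.24459383 0.17020676] [[0.866, 0.5, 0.003], [0.5, -0.866, 0.003], [0.004, -0.001, -1.0]] roller@ [0.44971033 0.24505625 0.045     ]
0.9999999999999962
[-1.46702100e-03  5.63187349e-01  1.51670601e+00] [-1.46702100e-03  5.63187349e-01  1.51670601e+00] [-0.76329717  0.41769313  0.23452036  2.13999455 -0.17004039  0.59651732
  0.11656679]
[180.94580177 221.49756599] [203.12317314 115.55582949]
```

View pics/c2.png

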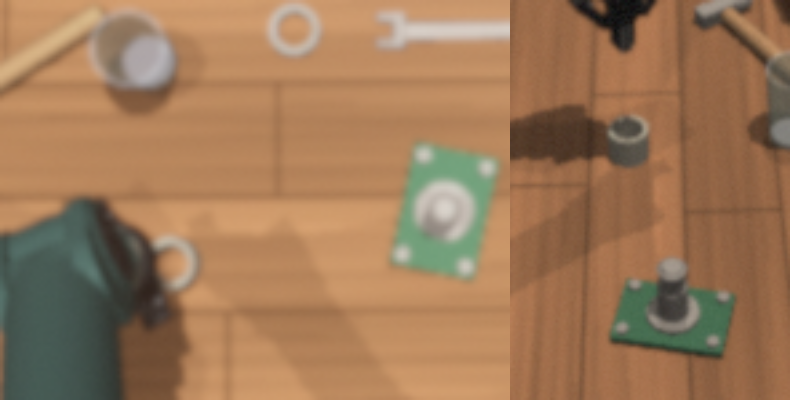

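The side view shows the tip at about (202,107), while the calibration predicts (203,116). In the wrist view the tip also sits lower than predicted. Both suggest the fingertips are about 3 cm shorter than I assumed, so I'll triangulate the tip.

```bash
python3 - <<'E'
from h import *
p,R=pose();c=cam("wrist",(p,R));cs=cam("side")
b=cv2.imread("pics/side1.png");g=cv2.cvtColor(b,6)
m=(g<45).astype(np.uint8);m[:,:190]=0;m[:,215:]=0;m[120:]=0;ys,xs=np.nonzero(m[:]);v=ys.max();print("side tip",xs[ys==v].mean(),v)
X,e=tri(c,(251,243),cs,(xs[ys==v].mean(),v+.5));print("tip world",X,e,"tool frame mm",R.T@(X-p)*1000)
print("side roller pred top",proj(cs,[.4505,.2455,.045]),"bottom",proj(cs,[.4505,.2455,0]))
# camera height check from roller ring
im=cv2.imread("pics/w2.png");H,S,V=cv2.split(cv2.cvtColor(im,cv2.COLOR_BGR2HSV))
m=((S<70)&(V>165)).astype(np.uint8);m[:130]=0;m[225:]=0;m[:,:200]=0;m[:,300:]=0
k=cv2.convexHull(max(cv2.findContours(m,0,1)[0],key=cv2.contourArea))
for z in(.015,.03,.045,.06): print(z,cv2.minEnclosingCircle(np.array([onz(c,q[0],z)[:2] for q in k],np.float32)))
E
```

```text
side tip 202.0 107
tip world [0.44836825 0.25074057 0.17276264] 0.0022065239249832035 tool frame mm [ 1.7438292  -6.96737826 -4.4396703 ]
side roller pred top [204.11426844 138.62283583] bottom [204.70025104 148.37202073]
0.015 ((0.45080989599227905, 0.2369282841682434), 0.02788989618420601)
0.03 ((0.4488513469696045, 0.2406763732433319), 0.026504479348659515)
0.045 ((0.44689279794692993, 0.2444244921207428), 0.025119077414274216)
0.06 ((0.444934219121933, 0.2481725811958313), 0.023733681067824364)
```

The shut tip measures at tool z ≈ -4 mm instead of +25. That is 29 mm short, and it explains why the jaws closed just above the roller. I'll correct the grasp depth by that amount, checking force on the way down.

```bash
python3 -m pendant '[[0,0,0,0,0,0],[-0.05,0.05,4,0,0,0],[-0.05,0.05,8,0,0,0],[-0.05,0.05,12,0,0,0],[-0.05,0.05,14.1,0,0,0],[-0.05,0.05,14.1,0,0,0]]' 1 50 && python3 -m pendant '[[0,0,0.5,0,0,0],[0,0,1,0,0,0],[0,0,1.6,0,0,0],[0,0,1.6,0,0,0]]' && python3 -m pendant '[[0,0,0,0,0,0],[0,0,0,0,0,0],[0,0,0,0,0,0],[0,0,0,0,0,0],[0,0,0,0,0,0]]' -1 50
```

```text
clock: 4.18
tool_pos: [0.4496, 0.2426, 0.0258]
orientation: [0.0, 0.966, 0.259, -0.002]
wrist_force: [-0.6, -0.0, 1.4]
gripper_width: 0.997
clock: 4.68
tool_pos: [0.4511, 0.2437, 0.012]
orientation: [-0.0, 0.966, 0.259, 0.001]
wrist_force: [0.3, -0.3, -0.3]
gripper_width: 1.005
clock: 5.3
tool_pos: [0.4515, 0.2439, 0.0127]
orientation: [-0.001, 0.966, 0.259, 0.001]
wrist_force: [-0.8, -0.3, 5.7]
gripper_width: 0.588
```

Grasped at a width of about 50 mm. Lift and carry it over the axle.

```bash
python3 -m pendant '[[0,0,-4,0,0,0],[0,0,-9,0,0,0],[-0.5,1.5,-13,0,0,4],[-2,6,-15.8,0,0,12],[-4,11,-15.8,0,0,20],[-6,16,-15.8,0,0,28],[-8,21,-15.8,0,0,36],[-9.8,26.6,-15.8,0,0,41.7],[-9.8,26.6,-15.8,0,0,41.7],[-9.8,26.6,-15.8,0,0,41.7]]' - 70
python3 - <<'E'
from h import *
print(pose());im,c=snap("wrist","w3");b,cs=snap("side","side2")
o=np.hstack([im,cv2.resize(b[110:240,170:265],(280,384))]);cv2.imwrite("pics/c3.png",o)
print(proj(c,[.501,-.036,.096]),proj(cs,[.501,-.036,.096]),proj(cs,[.501,-.036,.158]))
E
```

```text
clock: 6.55
tool_pos: [0.4988, -0.0356, 0.1696]
orientation: [-0.001, 0.995, -0.102, -0.0]
wrist_force: [0.1, 0.8, -0.3]
gripper_width: 0.582
(array([ 0.49877912, -0.03559801,  0.16957246]), array([[ 9.79277566e-01, -2.02522637e-01,  1.73687314e-04],
       [-2.02522626e-01, -9.79276005e-01,  1.75844880e-03],
       [-1.86037869e-04, -1.75718507e-03, -9.99998439e-01]]))
[252.39394401 202.97865642] [220.15324414 190.38232235] [219.70952587 175.70191033]
```

View pics/c3.png

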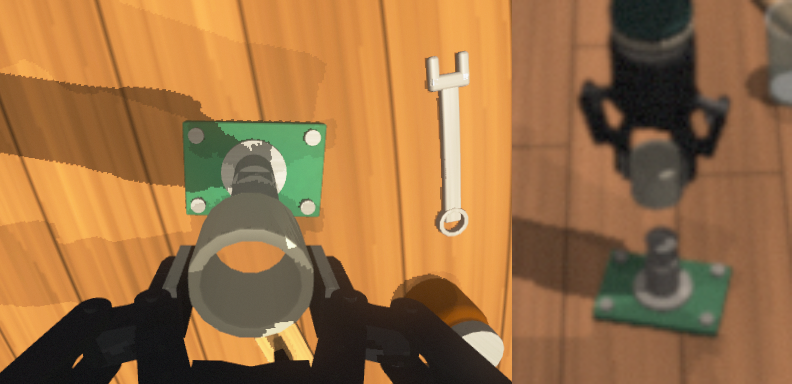

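The wrist view shows the held roller's top ring at about (251,280), the foot with corners at about (184,122), (326,122), (321,216) and (187,214), and the axle at (253,160). I'll measure the roller relative to the axle.

```bash
python3 - <<'E'
from h import *
p=np.array([.4988,-.0356,.1696]);c=cam("wrist",pose());p0,R0=pose();print(p0)
im=cv2.imread("pics/w3.png");H,S,V=cv2.split(cv2.cvtColor(im,cv2.COLOR_BGR2HSV))
g=((H>45)&(H<100)&(S>60)).astype(np.uint8);g[:,:170]=0;g[:,340:]=0;g[230:]=0;g[:110]=0
k=cv2.convexHull(max(cv2.findContours(g,0,1)[0],key=cv2.contourArea))
P=np.array([onz(c,q[0],.012)[:2] for q in k],np.float32);rc=cv2.minAreaRect(P);print("foot",rc)
B=[(195,136),(313,138),(308,207),(198,206)]
print("bolts mean",np.mean([onz(c,b,.014) for b in B],0),[onz(c,b,.014).round(4).tolist() for b in B])
w=((S<60)&(V>90)).astype(np.uint8)
# roller top ring: grey, region
rg=((S<90)).astype(np.uint8);
for y in (250,270,280,290,300): 
    xs=np.nonzero(np.abs(np.diff(im[y,170:335].astype(int).sum(1)))>60)[0]+170;print(y,xs.tolist())
for x in (230,251,270):
    ys=np.nonzero(np.abs(np.diff(im[190:360,x].astype(int).sum(1)))>50)[0]+190;print(x,ys.tolist())
b=cv2.imread("pics/side2.png");cv2.imwrite("pics/c4.png",np.hstack([cv2.resize(im[185:350,165:340],(530,500),interpolation=2),cv2.resize(b[150:235,195:240],(265,500),interpolation=2)]))
E
```

```text
[ 0.49882756 -0.03414124  0.16953902]
foot ((0.5027085542678833, -0.03257232531905174), (0.0884355753660202, 0.1284232884645462), 77.66588592529297)
bolts mean [ 0.50265536 -0.03437937  0.014     ] [[0.458, 0.0095, 0.014], [0.5614, -0.0134, 0.014], [0.5471, -0.0779, 0.014], [0.4442, -0.0558, 0.014]]
250 [177, 178, 189, 193, 198, 307, 311, 322, 323]
270 [182, 187, 188, 312, 313, 318, 331]
280 [178, 187, 188, 312, 313]
290 [175, 176, 187, 188, 312, 313, 324, 325]
300 [189, 190, 310]
230 [194, 195, 231, 267, 333, 334]
251 [228, 229, 271, 272, 336, 337]
270 [231, 267, 327, 328, 334, 335, 344]
```

View pics/c4.png

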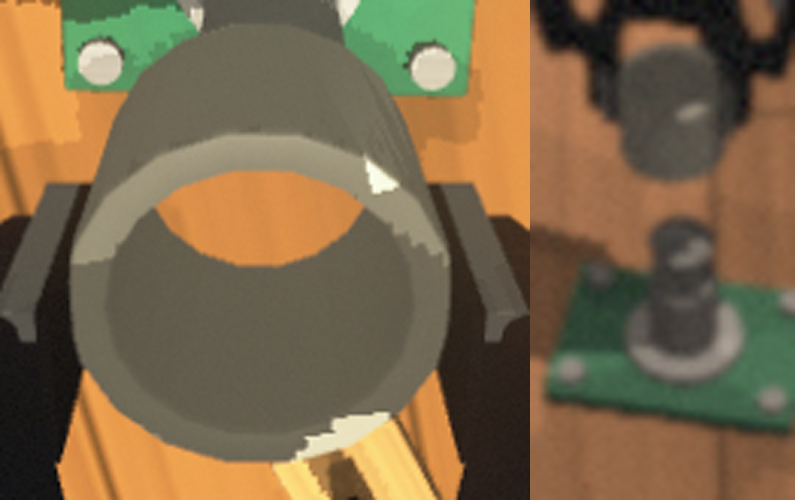

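```bash
python3 - <<'E'
from h import *
p,R=pose();c=cam("wrist",(p,R))
E=[(188,280),(313.5,280),(251,229),(251,337),(198.5,250),(311-3.5,250)]
for z in(.185,.195,.2,.205,.21):
    P=np.array([onz(c,q,z)[:2] for q in E],np.float32);A=np.c_[2*P,np.ones(len(P))];s=np.linalg.lstsq(A,(P**2).sum(1),rcond=None)[0];print(z,s[:2],np.sqrt(s[2]+s[0]**2+s[1]**2))
F=np.array([.5027,-.0340]);T=R.T
cs=cam("side");print(proj(cs,[.5027,-.034,.09]),proj(cs,[.5007,-.035,.09]),"side axle seen 221")
for X in(.498,.5,.502): print(X,proj(cs,[X,-.0345,.158]),"roller seen 219.2")
E
```

```text
0.185 [ 0.49860547 -0.04233067] 0.02899336267615779
0.195 [ 0.49987605 -0.03588464] 0.02680082709639115
0.2 [ 0.50051117 -0.03266134] 0.025704450249646765
0.205 [ 0.50114647 -0.02943841] 0.02460819610688075
0.21 [ 0.50178188 -0.02621559] 0.023512008917337575
[220.7654261  191.22412269] [220.08620396 191.4973765 ] side axle seen 221
0.498 [218.63408569 175.34091076] roller seen 219.2
0.5 [219.34539488 175.32369441] roller seen 219.2
0.502 [220.05663086 175.30648535] roller seen 219.2
```

```bash
python3 -m pendant '[[0.3,0.05,2.5,0,0,0.5],[0.3,0.05,4.5,0,0,0.5],[0.3,0.05,5.2,0,0,0.5],[0.3,0.05,5.2,0,0,0.5]]'
python3 - <<'E'
from h import *
im,c=snap("wrist","w4");b,cs=snap("side","side3")
cv2.imwrite("pics/c5.png",np.hstack([cv2.resize(im[185:350,165:340],(530,500),interpolation=2),cv2.resize(b[150:235,195:240],(265,500),interpolation=2)]))
E
```

```text
clock: 7.15
tool_pos: [0.5019, -0.0359, 0.1176]
orientation: [-0.001, 0.994, -0.105, -0.0]
wrist_force: [1.0, 0.1, -0.4]
gripper_width: 0.583
```

View pics/c5.png

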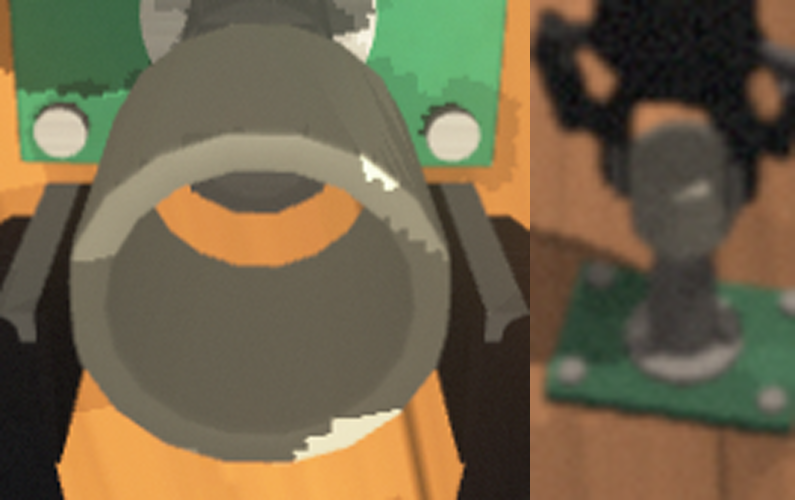

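In x the roller is centred over the axle: 683 against 685 in the side crop, and the bore and head are aligned in the wrist view. I'll check the depth direction from foot and bolts.

```bash
python3 - <<'E'
from h import *
p,R=pose();c=cam("wrist",(p,R));im=cv2.imread("pics/w4.png");H,S,V=cv2.split(cv2.cvtColor(im,cv2.COLOR_BGR2HSV))
g=((H>40)&(H<100)&(S>60)).astype(np.uint8);g[245:]=0
k=max(cv2.findContours(g,0,1)[0],key=cv2.contourArea);k=cv2.convexHull(k);print("bbox",cv2.boundingRect(k))
P=np.array([onz(c,q[0],.012)[:2] for q in k],np.float32);rc=cv2.minAreaRect(P);print("foot rect",rc)
w=((S<60)&(V>110)).astype(np.uint8);bs,_=blobs(w,40);B=[b[1] for b in bs if b[0][4]<900 and b[1][1]<245];print(np.round(B,1).tolist())
print([onz(c,b,.015)[:2].round(4).tolist() for b in B])
# roller circle by radius
E=[(188,280),(313.5,280),(251,229),(251,337),(198.5,250),(307.5,250)]
for z in(.144,.1465,.149):
    Q=np.array([onz(c,q,z)[:2] for q in E]);s=np.linalg.lstsq(np.c_[2*Q,np.ones(6)],(Q**2).sum(1),rcond=None)[0];print(z,s[:2],np.sqrt(s[2]+s[0]**2+s[1]**2))
E
```

```text
bbox (165, 130, 171, 110)
foot rect ((0.5036852955818176, -0.03484147787094116), (0.08932986855506897, 0.1287505179643631), 77.23636627197266)
[[179.9, 146.4], [320.1, 147.8], [184.5, 228.2], [314.2, 229.3]]
[[0.4593, 0.0082], [0.5619, -0.0151], [0.4448, -0.0569], [0.5473, -0.0801]]
0.144 [ 0.50366627 -0.03806274] 0.026763897791327342
0.1465 [ 0.50399626 -0.0364524 ] 0.026215573721090842
0.149 [ 0.50432625 -0.03484206] 0.02566724965081047
```

Roller and axle agree within about 0.7 mm. Lowering.

```bash
python3 -m pendant '[[-0.05,0,0.5,0,0,0.4],[-0.05,0,1,0,0,0.4],[-0.05,0,1.5,0,0,0.4],[-0.05,0,2,0,0,0.4],[-0.05,0,2.5,0,0,0.4],[-0.05,0,3,0,0,0.4]]' && python3 -m pendant '[[0,0,1,0,0,0],[0,0,2,0,0,0],[0,0,3,0,0,0],[0,0,4,0,0,0],[0,0,4.6,0,0,0],[0,0,4.9,0,0,0]]'
```

```text
clock: 8.0
tool_pos: [0.5017, -0.0367, 0.0874]
orientation: [-0.001, 0.994, -0.11, 0.0]
wrist_force: [-0.0, 0.2, -0.9]
gripper_width: 0.583
clock: 8.75
tool_pos: [0.5017, -0.0367, 0.0384]
orientation: [-0.001, 0.994, -0.11, 0.0]
wrist_force: [-0.5, -0.9, -0.3]
gripper_width: 0.583
```

```bash
python3 -m pendant '[[0,0,0.2,0,0,0],[0,0,0.4,0,0,0],[0,0,0.5,0,0,0]]' && python3 -m pendant '[[0,0,0.15,0,0,0],[0,0,0.25,0,0,0],[0,0,0.3,0,0,0]]'
```

```text
clock: 9.12
tool_pos: [0.5019, -0.0366, 0.0339]
orientation: [-0.001, 0.994, -0.11, 0.001]
wrist_force: [0.2, -0.6, -0.4]
gripper_width: 0.576
clock: 9.5
tool_pos: [0.5018, -0.0366, 0.0309]
orientation: [-0.001, 0.994, -0.11, 0.0]
wrist_force: [-1.1, 0.6, 4.6]
gripper_width: 0.58
```

It is seated: 4.6 N of contact at the predicted height. Release, rise and plan the move to the pin.

```bash
python3 -m pendant '[[0,0,0,0,0,0],[0,0,0,0,0,0],[0,0,0,0,0,0],[0,0,0,0,0,0],[0,0,-3,0,0,0],[0,0,-8,0,0,0],[0,0,-13,0,0,0],[0,0,-14,0,0,0],[0,0,-14,0,0,0]]' 1
python3 - <<'E'
from h import *
c=cam("top");P=[onz(c,u,.045) for u in((313.1,210.6),(323.1,208.4),(340,203.5))];print(P)
d=P[2]-P[0];yaw=np.degrees(np.arctan2(d[1],d[0]));print(np.linalg.norm(d),yaw)
print(go([*(P[1][:2]-.024*d[:2]/np.linalg.norm(d)),.16],down(yaw+90)))
im,cw=snap("wrist","w5")
E
```

```text
clock: 10.62
tool_pos: [0.5018, -0.0365, 0.1711]
orientation: [-0.001, 0.994, -0.109, 0.001]
wrist_force: [0.2, -0.0, 0.2]
gripper_width: 1.004
[array([ 0.4872361 , -0.22354553,  0.045     ]), array([ 0.49498696, -0.26047024,  0.045     ]), array([ 0.51244088, -0.32303174,  0.045     ])]
0.10262936847245396 -75.78328143089243
[  3.12  19.86   1.08  -0.09  -0.13 -26.77]
```

```bash
python3 -m pendant '[[0.8,5,0,0,0,-7],[1.6,10,0.5,0,0,-14],[2.4,15,1.1,0,0,-21],[3.1,19.9,1.1,0,0,-26.8],[3.1,19.9,1.1,0,0,-26.8],[3.1,19.9,1.1,0,0,-26.8]]'
python3 - <<'E'
from h import *
im,c=snap("wrist","w6");print(pose()[0]);b,cs=snap("side","side4")
cv2.imwrite("pics/c6.png",np.hstack([im,cv2.resize(b[170:240,195:246],(280,384),interpolation=2)]))
E
```

```text
clock: 11.42
tool_pos: [0.4875, -0.237, 0.1579]
orientation: [-0.002, 0.992, 0.123, -0.001]
wrist_force: [-0.0, 0.6, -0.6]
gripper_width: 1.003
[ 0.4879539  -0.23608007  0.15814725]
```

View pics/c6.png

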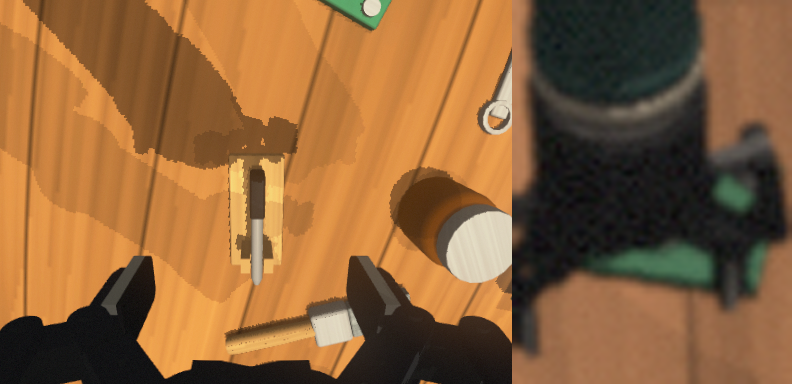

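The pin points straight down the picture: black grip from about (258,168) to (258,219), tip at (257,285). The jar, wrench and brush are clear of it.

```bash
python3 - <<'E'
from h import *
p,R=pose();c=cam("wrist",(p,R));im=cv2.imread("pics/w6.png");g=cv2.cvtColor(im,cv2.COLOR_BGR2HSV)
m=((g[:,:,2]<75)).astype(np.uint8);m[:160]=0;m[224:]=0;m[:,:247]=0;m[:,270:]=0
k=max(cv2.findContours(m,0,1)[0],key=cv2.contourArea);print("grip",cv2.boundingRect(k))
rows={y:(np.nonzero(m[y])[0].min(),np.nonzero(m[y])[0].max()) for y in range(172,218,9)};print(rows)
s=((g[:,:,1]<60)&(g[:,:,2]>70)).astype(np.uint8);s[:222]=0;s[290:]=0;s[:,:240]=0;s[:,275:]=0
for y in range(226,286,12):
    x=np.nonzero(s[y])[0];print(y,x.min() if len(x) else None,x.max() if len(x) else None)
for n,u,z in(("rear",(257.5,168),.057),("stop",(257.5,219),.057),("tip",(257.5,285),.045)): X=onz(c,u,z);print(n,X,R.T@(X-p)*1000)
print(p,R.round(3).tolist())
for n,uv in(("jar",(315,162)),("brush",(350,175)),("brushend",(364,202))): print(n,onz(cam("top"),uv,.03))
E
```

```text
grip (250, 170, 14, 12)Traceback (most recent call last):
  File "<stdin>", line 5, in <module>
    return umr_minimum(a, axis, None, out, keepdims, initial, where)
ValueError: zero-size array to reduction operation minimum which has no identity
```

```bash
python3 - <<'E'
from h import *
p,R=pose();c=cam("wrist",(p,R));im=cv2.imread("pics/w6.png")
for y in (176,192,208,214,224,236,250,262,274,282):
    d=np.abs(np.diff(cv2.GaussianBlur(im,(3,3),0)[y,238:276].astype(int),axis=0)).sum(1);print(y,[(i+238,int(d[i])) for i in np.nonzero(d>45)[0]])
d=np.abs(np.diff(im[155:300,257].astype(int),axis=0)).sum(1);print([(i+155,int(d[i])) for i in np.nonzero(d>40)[0]])
for n,u,z in(("rear",(257.5,168.5),.057),("stop",(257.5,219),.057),("stop45",(257.5,219),.045),("tip",(257.5,285),.045)): X=onz(c,u,z);print(n,X,R.T@(X-p)*1000)
print(p,R.round(3).tolist())
E
```

```text
176 [(np.int64(241), 59), (np.int64(242), 86), (np.int64(248), 46), (np.int64(249), 58), (np.int64(263), 76), (np.int64(264), 162), (np.int64(265), 118)]
192 [(np.int64(242), 83), (np.int64(243), 60), (np.int64(249), 47), (np.int64(263), 61), (np.int64(264), 150), (np.int64(265), 114)]
208 [(np.int64(244), 63), (np.int64(245), 119), (np.int64(246), 60), (np.int64(249), 48), (np.int64(263), 78), (np.int64(264), 160), (np.int64(265), 81)]
214 [(np.int64(245), 65), (np.int64(246), 97), (np.int64(247), 48), (np.int64(249), 59), (np.int64(263), 86), (np.int64(264), 164), (np.int64(265), 78)]
224 [(np.int64(245), 82), (np.int64(246), 97), (np.int64(251), 66), (np.int64(252), 66)]
236 [(np.int64(251), 79), (np.int64(252), 69), (np.int64(261), 81), (np.int64(262), 89), (np.int64(266), 58), (np.int64(267), 51), (np.int64(268), 49)]
250 [(np.int64(240), 123), (np.int64(241), 73), (np.int64(250), 60), (np.int64(251), 89), (np.int64(252), 70), (np.int64(260), 47), (np.int64(261), 85), (np.int64(262), 92), (np.int64(271), 99), (np.int64(272), 98), (np.int64(273), 56)]
262 [(np.int64(248), 63), (n
[... 158 characters left out ...]
t64(250), 57), (np.int64(252), 62), (np.int64(261), 55)]
282 [(np.int64(252), 50), (np.int64(253), 61), (np.int64(254), 52), (np.int64(259), 56)]
[(np.int64(168), 46), (np.int64(217), 54), (np.int64(218), 188), (np.int64(219), 148), (np.int64(284), 111)]
rear [ 0.48979169 -0.21716071  0.057     ] [  6.02131811 -17.21139149 101.49252012]
stop [ 0.50022086 -0.25697343  0.057     ] [  6.25860833  23.94375771 101.35680601]
stop45 [ 0.50169542 -0.26166122  0.045     ] [  6.52704881  28.89027665 113.34052689]
tip [ 0.51788176 -0.32332084  0.045     ] [  6.927728    92.63744729 113.13030832]
[ 0.48831989 -0.23564807  0.15843605] [[0.969, 0.248, -0.001], [0.248, -0.969, 0.003], [-0.0, -0.003, -1.0]]
```

```bash
python3 -m pendant '[[0.6,0.1,4,0,0,0],[0.6,0.1,8,0,0,0],[0.6,0.1,11,0,0,0],[0.6,0.1,12.3,0,0,0],[0.6,0.1,12.3,0,0,0]]' 1 60 && python3 -m pendant '[[0,0,0,0,0,0],[0,0,0,0,0,0],[0,0,0,0,0,0],[0,0,0,0,0,0],[0,0,0,0,0,0],[0,0,0,0,0,0],[0,0,0,0,0,0]]' -1 80
```

```text
clock: 12.15
tool_pos: [0.4947, -0.2359, 0.036]
orientation: [-0.001, 0.992, 0.125, 0.0]
wrist_force: [0.3, 0.5, -0.1]
gripper_width: 1.004
clock: 13.02
tool_pos: [0.4949, -0.2373, 0.0372]
orientation: [-0.001, 0.992, 0.123, 0.001]
wrist_force: [-1.5, 0.9, 5.9]
gripper_width: 0.117
```

Gripped at about 10–12 mm. Lift straight up and measure the pin in the hand.

```bash
python3 -m pendant '[[0,0,-1,0,0,0],[0,0,-3,0,0,0],[0,0,-6,0,0,0],[0,0,-10,0,0,0],[0,0,-12,0,0,0],[0,0,-12,0,0,0]]'
python3 - <<'E'
from h import *
im,c=snap("wrist","w7");p,R=pose();print(p)
cv2.imwrite("pics/c7.png",cv2.resize(im[150:384,150:350],(684,800//1*600//600*600//800*1 if 0 else 800*0+590)))
print(go([.47,.09,.2],down(-12.6)))
E
```

```text
clock: 13.78
tool_pos: [0.4957, -0.2377, 0.1583]
orientation: [0.0, 0.992, 0.124, 0.002]
wrist_force: [-0.6, -0.4, -0.7]
gripper_width: 0.116
[ 0.49487593 -0.23720264  0.15708683]
[  5.65 -32.33  -4.27  -0.05  -0.14  26.84]
```

View pics/c7.png

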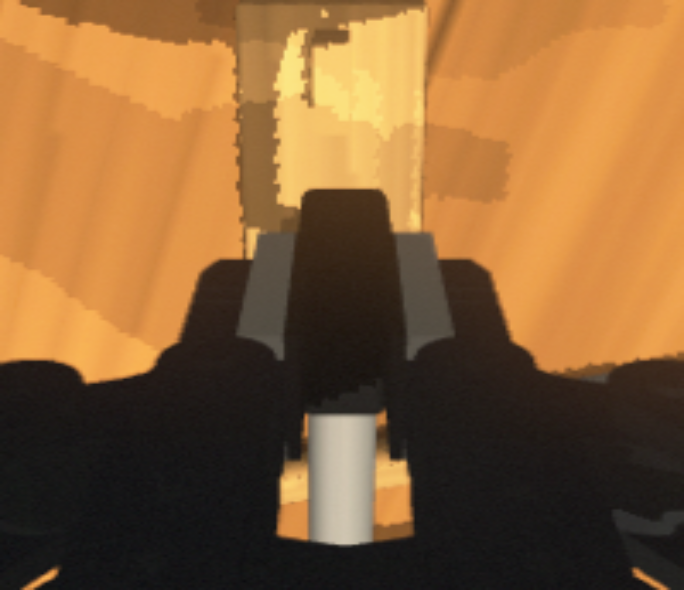

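The pin is held straight, with its shaft column at about 250 on the tool axis. Next I move to the pre-insertion pose on the axle's +y side.

```bash
python3 - <<'E'
from h import *
print(go([.5274,.0792,.158],down(-12.5)),pose())
E
```

```text
[ 10.94 -29.87  -0.05  -0.05  -0.14  26.74] (array([ 0.49487593, -0.23720264,  0.15708683]), array([[ 9.69262941e-01,  2.46014763e-01,  2.46710218e-03],
       [ 2.46013152e-01, -9.69266033e-01,  9.41329681e-04],
       [ 2.62285934e-03, -3.05456391e-04, -9.99996514e-01]]))
```

```bash
python3 -m pendant '[[1.8,-5,0,0,0,4],[3.6,-10,0,0,0,9],[5.5,-15,0,0,0,14],[7.3,-20,0,0,0,19],[9.2,-25,0,0,0,24],[10.9,-29.9,0,0,0,26.7],[10.9,-29.9,0,0,0,26.7],[10.9,-29.9,0,0,0,26.7]]' 
python3 - <<'E'
from h import *
p,R=pose();print(p,np.degrees(np.arctan2(R[1,0],R[0,0])))
print(go([.5274,.0792,.0675],down(-12.5)))
E
```

```text
clock: 14.82
tool_pos: [0.5259, 0.079, 0.1559]
orientation: [0.0, 0.994, -0.108, -0.001]
wrist_force: [-0.2, 0.2, -1.4]
gripper_width: 0.118
[0.52586254 0.07901986 0.15589744] -12.430459954470026
[ 0.16 -0.05  8.84  0.01  0.06  0.07]
```

```bash
python3 -m pendant '[[0.1,0,3,0,0,0],[0.1,0,6,0,0,0],[0.1,0,8,0,0,0],[0.1,0,8.8,0,0,0],[0.1,0,8.8,0,0,0]]'
python3 - <<'E'
from h import *
im,c=snap("wrist","w8");p,R=pose();print(p,np.degrees(np.arctan2(R[1,0],R[0,0])))
b,cs=snap("side","side5");t,ct=snap("top","top5")
C=lambda a,y0,y1,x0,x1,W,Hh:cv2.resize(a[y0:y1,x0:x1],(W,Hh),interpolation=2)
L=C(b,160,222,195,245,400,496);Rr=C(im,230,384,170,330,400,385);T=C(t,180,225,235,275,184,207)
o=np.zeros((600,800,3),np.uint8);o[:496,:400]=L;o[:385,400:]=Rr;o[390:597,405:589]=T;cv2.imwrite("pics/c8.png",o)
for n,q in(("stop",[0,.024,-.0085]),("tip",[0,.09,-.0085])):
    X=p+R@q;print(n,X,proj(cs,X),proj(ct,X),proj(c,X))
A=np.array([.502,-.0355,.076]);y=R[:,1]
for n,X in(("hole",A),("mouth",A-.0125*y)): print(n,X,proj(cs,X),proj(ct,X))
E
```

```text
clock: 15.45
tool_pos: [0.5276, 0.0778, 0.0687]
orientation: [-0.0, 0.994, -0.11, 0.0]
wrist_force: [-0.2, 0.8, -0.6]
gripper_width: 0.115
[0.52810798 0.0782107  0.06923263] -12.570113294484841
stop [0.52287337 0.05477786 0.07770323] [226.92177623 172.08526079] [236.95485942 201.24412329] [249.46615996 305.31438377]
tip [ 0.50850962 -0.00964011  0.07762242] [222.65551487 187.82208865] [254.80605378 205.05895445] [249.73850404 402.2677024 ]
hole [ 0.502  -0.0355  0.076 ] [220.62781046 194.77310274] [261.98654463 206.81144799]
mouth [ 0.50472041 -0.02329963  0.0760153 ] [221.47605216 191.64543356] [258.60197349 206.08839507]
```

View pics/c8.png

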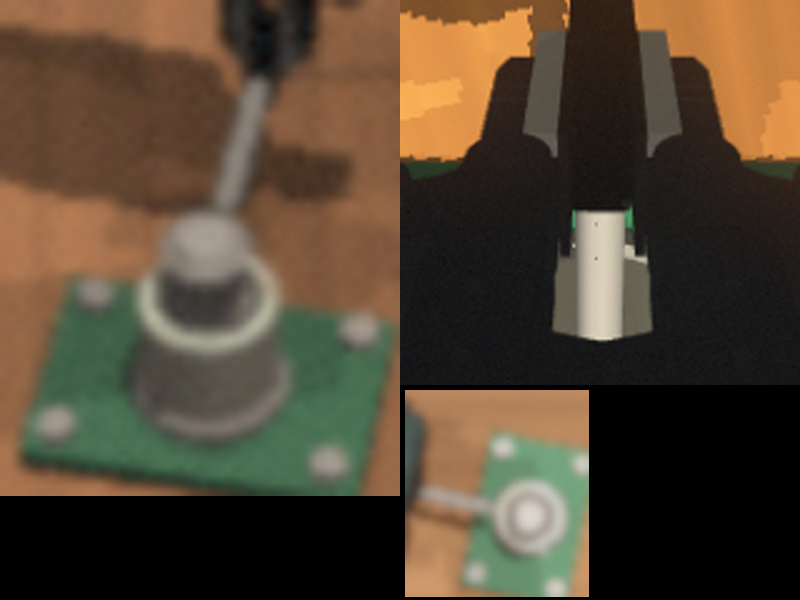

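The roller is seated. In the side view the pin line runs to the axle axis: the axle top is at column 220.6, as predicted. It needs about 1.2 mm lower and then about 80 mm of advance. I'll go in gently, watching force.

```bash
python3 -m pendant '[[-0.05,0,0.12,0,0,0],[-0.05,0.5,0.12,0,0,0],[-0.05,1,0.12,0,0,0],[-0.05,1.4,0.12,0,0,0],[-0.05,1.7,0.12,0,0,0],[-0.05,2,0.12,0,0,0]]' && python3 -m pendant '[[0,0.3,0,0,0,0],[0,0.6,0,0,0,0],[0,1,0,0,0,0],[0,1,0,0,0,0]]'
```

```text
clock: 16.35
tool_pos: [0.5231, 0.0596, 0.0678]
orientation: [-0.001, 0.994, -0.109, 0.001]
wrist_force: [-0.5, 1.1, -0.8]
gripper_width: 0.116
clock: 16.85
tool_pos: [0.5208, 0.0496, 0.0678]
orientation: [-0.001, 0.994, -0.109, 0.0]
wrist_force: [0.3, -0.4, 0.1]
gripper_width: 0.112
```

```bash
python3 -m pendant '[[0,0.5,0,0,0,0],[0,1,0,0,0,0],[0,1.5,0,0,0,0],[0,2,0,0,0,0],[0,2.5,0,0,0,0],[0,2.5,0,0,0,0]]' && python3 -m pendant '[[0,0.5,0,0,0,0],[0,1,0,0,0,0],[0,1.5,0,0,0,0],[0,1.9,0,0,0,0],[0,1.9,0,0,0,0]]'
```

```text
clock: 17.6
tool_pos: [0.5154, 0.025, 0.0677]
orientation: [-0.001, 0.994, -0.109, 0.0]
wrist_force: [0.3, 0.3, -0.3]
gripper_width: 0.112
clock: 18.23
tool_pos: [0.5113, 0.0066, 0.0677]
orientation: [-0.001, 0.994, -0.109, 0.0]
wrist_force: [-0.2, -0.1, -0.0]
gripper_width: 0.117
```

```bash
python3 -m pendant '[[0,0.2,0,0,0,0],[0,0.4,0,0,0,0],[0,0.4,0,0,0,0]]' && python3 -m pendant '[[0,0.1,0,0,0,0],[0,0.2,0,0,0,0],[0,0.2,0,0,0,0]]'
```

```text
clock: 18.6
tool_pos: [0.5105, 0.0031, 0.0676]
orientation: [-0.001, 0.994, -0.109, 0.0]
wrist_force: [-0.7, 0.5, 0.2]
gripper_width: 0.118
clock: 18.98
tool_pos: [0.5101, 0.0012, 0.0677]
orientation: [-0.001, 0.994, -0.109, 0.001]
wrist_force: [-0.1, -1.0, 0.1]
gripper_width: 0.115
```

```bash
python3 -m pendant '[[0,0.1,0,0,0,0],[0,0.15,0,0,0,0],[0,0.15,0,0,0,0]]' && python3 -m pendant '[[0,0.1,0,0,0,0],[0,0.1,0,0,0,0]]'&& python3 -m pendant '[[0,0.1,0,0,0,0],[0,0.1,0,0,0,0]]'
```

```text
clock: 19.35
tool_pos: [0.5099, -0.0003, 0.0677]
orientation: [-0.001, 0.994, -0.109, 0.001]
wrist_force: [-0.3, -0.1, -0.4]
gripper_width: 0.115
clock: 19.6
tool_pos: [0.5096, -0.0013, 0.0677]
orientation: [-0.001, 0.994, -0.109, 0.001]
wrist_force: [-0.0, -0.2, -0.8]
gripper_width: 0.114
clock: 19.85
tool_pos: [0.5095, -0.0015, 0.0676]
orientation: [-0.001, 0.994, -0.108, 0.0]
wrist_force: [0.7, 2.6, -0.4]
gripper_width: 0.113
```

```bash
python3 -m pendant '[[0,0.1,0,0,0,0],[0,0.1,0,0,0,0]]'
python3 - <<'E'
from h import *
b,cs=snap("side","side6");im,c=snap("wrist","w9");p,R=pose()
A=np.array([.502,-.0355,.076]);y=R[:,1];X=A+.0535*y;print("tip pred side",proj(cs,X),"hole exit",proj(cs,A+.0125*y))
cr=b[188:225,205:235];hsv=cv2.cvtColor(cr,cv2.COLOR_BGR2HSV)
ys,xs=np.nonzero((hsv[:,:,1]<60)&(hsv[:,:,2]>120));
for v in range(0,37): print(v+188,(xs[ys==v]+205).tolist())
E
```

```text
clock: 20.1
tool_pos: [0.5095, -0.0016, 0.0677]
orientation: [-0.002, 0.994, -0.108, 0.0]
wrist_force: [0.4, 5.4, -0.7]
gripper_width: 0.117
tip pred side [216.94353287 208.60808009] hole exit [219.78308684 197.94439561]
188 [217, 218, 219, 220, 221, 222, 223]
189 [217, 218, 219, 220, 221, 222, 223, 224]
190 [217, 218, 219, 220, 221, 222, 223, 224, 225]
191 [218, 219, 220, 221, 222, 223, 224, 225]
192 [218, 219, 220, 221, 222, 223, 224, 225, 226]
193 [218, 219, 220, 221, 222, 223, 224, 225, 226, 227]
194 [219, 220, 221, 226, 227, 228]
195 [213, 227, 228]
196 [212, 213, 227, 228]
197 [212, 213, 214, 219, 227, 228]
198 [213, 214, 219, 220, 227, 228, 229]
199 [213, 214, 218, 219, 226, 227, 228]
200 [213, 214, 215, 216, 218, 219, 225, 226, 227, 228]
201 [214, 215, 216, 217, 218, 219, 223, 224, 225, 226, 227]
202 [215, 216, 217, 218, 219, 220, 221, 222, 223, 224, 225, 226]
203 [217, 218, 219, 220, 221, 222, 223, 224]
204 [217, 218]
205 [216, 217, 218]
206 [217]
207 []
208 []
209 []
210 []
211 [227]
212 [225, 226]
213 [222]
214 []
215 []
216 []
217 [234]
218 [234]
219 []
220 []
221 []
222 []
223 []
224 []
```

The pin is home: motion has stopped with 5.4 N of reaction, and the tip shows through on the far side at about (217,206), with (217,209) predicted. Relax, release and rise.

```bash
python3 -m pendant '[[0,-0.15,0,0,0,0],[0,-0.15,0,0,0,0]]' && python3 -m pendant '[[0,0,0,0,0,0],[0,0,0,0,0,0],[0,0,0,0,0,0],[0,0,0,0,0,0],[0,0,0,0,0,0],[0,0,-2,0,0,0],[0,0,-6,0,0,0],[0,0,-12,0,0,0],[0,-5,-14,0,0,0],[0,-10,-14,0,0,0],[0,-10,-14,0,0,0]]' 1
python3 - <<'E'
from h import *
b,cs=snap("side","side7");t,ct=snap("top","top7");im,c=snap("wrist","w10");p,R=pose();print(p)
A=np.array([.502,-.0355,.076]);y=np.array([-.2164,-.9763,0])
for n,d in(("tip",.0535),("rear",-.0485),("stop",-.0125)): print(n,"side",proj(cs,A+d*y),"top",proj(ct,A+d*y),"wrist",proj(c,A+d*y))
def dark(a,u0,u1,v0,v1,th=60):
    g=cv2.cvtColor(a,6)[v0:v1,u0:u1];k=max(cv2.findContours((g<th).astype(np.uint8),0,1)[0],key=cv2.contourArea);return cv2.minAreaRect(k),(u0,v0)
print("side grip",dark(b,215,240,165,195));print("top grip",dark(t,235,262,192,212,80))
hs=cv2.cvtColor(im,cv2.COLOR_BGR2HSV);print("wrist grip",dark(im,200,300,100,330,50))
m=lambda a:cv2.cvtColor(a,6)[205:207,214:221].tolist();print(m(b))
E
```

```text
clock: 20.45
tool_pos: [0.5095, -0.0016, 0.0676]
orientation: [-0.001, 0.994, -0.109, 0.0]
wrist_force: [1.0, 3.6, 0.3]
gripper_width: 0.115
clock: 21.82
tool_pos: [0.5318, 0.1013, 0.208]
orientation: [-0.002, 0.995, -0.104, 0.001]
wrist_force: [-0.1, -0.4, -0.3]
gripper_width: 0.997
[0.53028211 0.09473374 0.20751257]
tip side [216.90816475 208.56513068] top [276.49385798 209.89023709] wrist [249.8869914  353.28621208]
rear side [223.84639016 182.84581269] top [248.86048095 204.02470944] wrist [249.95939185 268.47135966]
stop side [221.4709145  191.64814684] top [258.60110343 206.09279783] wrist [249.93133817 300.69018195]
side grip (((16.5, 8.5), (3.0, 7.0), 90.0), (215, 165))
top grip (((16.950000762939453, 14.649999618530273), (5.375871658325195, 4.427187919616699), 18.43494987487793), (235, 192))
wrist grip (((51.0, 183.49998474121094), (42.99999237060547, 11.999998092651367), 90.0), (200, 100))
[[71, 78, 110, 139, 139, 113, 87], [72, 86, 123, 143, 133, 100, 81]]
```

```bash
python3 - <<'E'
from h import *
im,c=snap("wrist","w11");p,R=pose();t=cv2.imread("pics/top7.png")
A=np.array([.502,-.0355,0]);y=np.array([-.2164,-.9763,0])
g=cv2.cvtColor(im,6)[100:340,200:300];k=max(cv2.findContours((g<50).astype(np.uint8),0,1)[0],key=cv2.contourArea);x0,y0,w,h=cv2.boundingRect(k);print("grip px",x0+200,y0+100,w,h)
X=onz(c,(x0+200+w/2,y0+100+h),.086);print("stop",X,"dist to axis along hole",(A-X)@y,"lateral",(A-X)@[y[1],-y[0],0])
print("pred rear bottom",proj(c,A-.0485*y+[0,0,.062]),"stop top",proj(c,A-.0125*y+[0,0,.086]))
# roller ring in wrist view: bright low-sat, compare predicted circle at z=.063
H,S,V=cv2.split(cv2.cvtColor(im,cv2.COLOR_BGR2HSV))
for a in range(0,360,30):
    X=A+[.023*np.cos(np.radians(a)),.023*np.sin(np.radians(a)),.063];u=proj(c,X);
    if 0<=u[0]<512 and 0<=u[1]<384: print(a,u.round(0),im[int(u[1]),int(u[0])].tolist())
b0,b1=cv2.imread("pics/top0.png"),t;d=(np.abs(b0.astype(int)-b1).sum(2)>90).astype(np.uint8);print([(s[:5].tolist()) for s,_ in blobs(d,15)[0]])
E
```

```text
grip px 245 261 14 43
stop [ 0.50686534 -0.02158165  0.086     ] dist to axis along hole 0.014641348223928827 lateral 0.0017381040298383422
pred rear bottom [250.11622141 259.8581069 ] stop top [250.16394619 305.88799741]
0 [272. 298.] [193, 227, 235]
30 [267. 289.] [190, 225, 233]
60 [257. 284.] [38, 48, 50]
90 [245. 283.] [58, 71, 73]
120 [235. 288.] [197, 231, 237]
150 [229. 296.] [187, 224, 231]
180 [228. 306.] [183, 222, 229]
210 [234. 315.] [211, 239, 238]
240 [244. 320.] [166, 187, 197]
270 [255. 320.] [165, 184, 196]
300 [265. 316.] [142, 160, 169]
330 [271. 308.] [221, 246, 242]
[[149, 174, 83, 186, 8022], [247, 203, 12, 11, 83], [311, 207, 14, 7, 58], [76, 261, 32, 7, 122], [0, 266, 148, 77, 3766], [87, 268, 40, 16, 349], [128, 285, 33, 14, 133], [0, 319, 176, 65, 5027], [271, 349, 7, 12, 30], [253, 350, 8, 6, 25], [243, 354, 17, 15, 109], [269, 362, 11, 22, 145]]
```

The grip's front face measures 14.6 mm from the axis, against 12.5 ideal and 18.5 at the limit. The roller ring is at its seated height all round, and no bystander shows a change. Handing in.

```bash
python3 -c "
from bench import r
print(r.hand_in())"
```

```text
the job is handed in; nothing more can be done
None
```

The guide roller is back on the axle and down on its seat. The pin is pushed through the cross hole from the axle's +y side until it stopped. Both are released, the arm is clear, and I handed the job in at about 22 s; the hand-in gave no verdict.

**Grasp depth:** My first grasp of the roller closed on air just above it. The real fingertips sit about 29 mm farther back than the stated tool frame. I triangulated them, corrected the depth and the second grasp held. Nothing was moved by the miss.

**Last checks:**
- **Roller:** Lowering met 4.6 N at the predicted seat height. After release, its top ring shows bright at the seated height in 10 of 12 points around it. The other two are hidden by the pin's grip.
- **Pin:** The advance stopped at 5.4 N, with the tip visible on the far side. A final wrist-camera estimate puts the grip's front face 14.6 mm from the axle's axis, against 12.5 mm ideal. That reads as a gap of about 2 mm, which is within measurement error and inside the roughly 6 mm allowed. The lateral offset was 1.7 mm, also within tolerance.
- **Other items:** Comparing top pictures before and after, no bystander showed a change. Areas hidden by the arm could not be compared.

These last checks were numerical only, because all 12 picture views were used.

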